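# Open the ratchet jaw of the lamp-oil bottle rack

## Robot

A 6-joint arm with a two-finger parallel gripper is mounted at the origin on the work surface. World frame = base frame: x ahead of the robot, y to its left, z up, the work surface at z = 0. Lengths are in m, angles in rad, forces in N, time in s.
With the tool pointing down it reaches from about 0.4 to 0.925 m from the base axis. Payload 3.4 kg.
Tool frame: the origin (TCP) lies between the finger pads; the fingertips stand 19 mm ahead of it and the grasp point (between the pads) is the TCP (tip_extent is the distance from the TCP to the fingertips, in m); z points along the fingers, y is the direction in which the jaws open and shut (so a half turn about z gives the same grasp; the last joint's range is limited). The gripper opens to 85 mm and grips with 20 to 120 N. Pads are 22 mm wide; open, the fingers measure 114 mm over their backs; the gripper's body (76 mm by 85 mm) begins 54 mm behind the grasp point. The pads swing forward as they close: fully open they stand 13 mm farther back than shut.
Start: joints at [1.065, 0.307, 1.506, -0, 1.328, -0.073], TCP at [0.241, 0.522, 0.212] pointing down, gripper open.
Joint ranges: [-3.12, 3.12], [-1.05, 2.28], [0.14, 2.33], [-1.42, 4.57], [0.1, 2.73], [-2.68, 2.68]. Speed limits (rad/s): [2.57, 2.57, 3.14, 3.14, 3.14, 3.14].

## Interface

Orientations are given as [roll, pitch, yaw] about the fixed x, y, z axes, in that order (R = Rz(yaw) Ry(pitch) Rx(roll)).
In Python, from rig import * gives the robot as it stands.
- The arm moves only by the tool drive_tool, never from a script. Its argument "rows" is a list of rows, each a list of 7 numbers: the turn, a rotation vector about the tool's x, y, z in rad, then the shift along the tool's x, y, z in cm, then the gripper's target within -1 to 1 (fully open at 1, half-way at 0, shut at -1). A call has 1 to 5 rows; each row is the pose to reach, as a shift and turn from the pose measured when the call began, along the tool's axes at that moment; what a row does not reach only later rows make up. A row lasts 1/10 s, in which the tool goes at most 50 mm and 8.59 degrees, less where a joint would pass 70% of its speed; a pose out of reach is approached as far as the arm can. A call with a gripper value outside its range is refused whole. The fingers move at their own pace and stop on an object; "newtons" is the grip in N (left out, the last holds). Time passes only in rows, so rows that repeat a pose let the fingers close. It gives the time, the measured TCP pose, the force and the opening at its end, in the units of the state.
- sense(): the state, without advancing time (a new reading comes with each control period).
- capture(name): name is "scene" or "side" or "wrist"; returns a dict with "image" (400x640x3 uint8, red, green, blue), "fx", "fy", "cx", "cy" (pixels), "pose" (4x4, takes a point from camera to world coordinates). Camera axes: x right, y up, looking along -z (the intrinsics and any distortion apply to the point x, -y, -z); pixel columns grow to the right and rows downward; lengths in m; the calibration is good to about 2 mm. A picture is of the moment at which its call begins. There is no depth.
- finish_job(): hands the job in, once; it reports no verdict.
The state is a dict: "time": time; "joint_positions": joint angles; "joint_velocities": joint speeds; "effort": joint torques, N m; "eef_pos": TCP position; "ee_rot": TCP orientation; "force": force on the tool from outside, world axes, zero at the start; "ft_torque": the same for the moment, N m; "grip_width": finger opening in m.
Only numpy, scipy, OpenCV 4.12 (cv2) and the standard library are available. Lean on these libraries where they do the work, as an engineer would, in place of code of your own. Each camera call takes 0.05 s, during which the arm holds its last target.

## Task

Free the row of oil bottles: press the jaw's yellow ratchet release with a fingertip and, keeping it pressed, push the jaw by its red tab all the way back along its bar to the stop at the green end, then let go and move clear. Only press and push from inside the pocket: do not take hold of the jaw or its tab, do not touch the bottles or the other items, and leave them standing where they are.

Things in the scene. Friction and masses are not known exactly. Their poses are not given: they have to be found in the camera images.
- rack: Fixed aluminium bottle rack, base 170 x 420 x 8 mm. Origin on the table under its middle. Its y axis runs along the bar, from the fixed end plate and the three bottles (in a row at x = -25 mm) to the green-banded open end (+y). Steel bar 30 wide, 12 thick, top 46 mm above the table, at x = +55 mm; end post at y = +194 to +206 mm, top 52 mm above the table.
- jaw (a joint): Sliding jaw along the bar, m: 0 nearest the bottles, 0.125 fully back at the stop at the green end; grows along rack +y. Starts at 0.002 to 0.045. With the release up the ratchet lets it move towards the bottles but not back (teeth every 9 mm, play 3 mm). With the release down it slides with about 2 N of friction and stays where left.
- release (a joint): Travel of the yellow ratchet release, m: 0 to 0.002 up (locked), 0.010 fully down. The ratchet is free from 0.006 on. Sprung: 3 N starts it, about 6 N at 0.006, 7.5 N fully down. It pops up when let go, so keep it down while the jaw is pushed back.
- release_button: Yellow release button, a flat cap riding on the jaw, the floor of a pocket open at the top and both sides. Origin at the centre of its top face, 72 mm above the table when up. 74 mm along rack x, 50 mm along rack y. Axes as the rack's; it travels straight down.
- pusher: Red upright tab on the jaw, the face to push. Origin on the face that looks at the button (rack -y), 28 mm along rack +y from the button's centre, 82 mm above the table. Face 56 mm wide, top 98 mm above the table. The jaw's red plate bounds the pocket on the bottles' side: its inner face is 56 mm from this face, its top 97 mm above the table.
- pusher_shell: Black shell around the back and both sides of the red tab, 64 wide, 11 thick, 51 mm high. Origin at its bottom, 47 mm above the table, 8 mm behind the tab's face. Taking hold of the tab means touching it; do not.
- jaw_pad: Black rubber pad on the jaw plate's side that faces the bottles, 140 x 4 x 80 mm, origin at its centre, 53 mm above the table. Not to be touched.
- bottle0: Amber oil bottle with white cap, diameter 56 mm, height 120 mm, standing on the rack's 8 mm base plate (bottle 0 of the row, 0 nearest the fixed end plate). Origin at the centre of its underside, z along its axis. To be left alone.
- bottle1: Amber oil bottle with white cap, diameter 56 mm, height 120 mm, standing on the rack's 8 mm base plate (bottle 1 of the row, 0 nearest the fixed end plate). Origin at the centre of its underside, z along its axis. To be left alone.
- bottle2: Amber oil bottle with white cap, diameter 56 mm, height 120 mm, standing on the rack's 8 mm base plate (bottle 2 of the row, 0 nearest the fixed end plate). Origin at the centre of its underside, z along its axis. To be left alone.
- lamp_cup: Small brass lamp cup, diameter 64, height 45 mm, on the table at the robot's side of the rack. Origin at the centre of its underside. To be left alone.
- wick_tin: Round red wick tin, diameter 60, height 35 mm, on the table at the robot's side of the rack. Origin at the centre of its underside. To be left alone.
- spare_bottle: Amber oil bottle, diameter 56, height 120 mm, standing apart to the left. Origin at the centre of its underside. To be left alone.
- offering_bowl: White offering bowl, diameter 120, height 50 mm, at the left. Origin at the centre of its underside. To be left alone.
- incense_pot: Blue incense pot, diameter 90, height 80 mm, at the right. Origin at the centre of its underside. To be left alone.

How it is judged:
By the outcome, as a careful person would: the job done as asked, in the order asked, and still so for the second after the job is handed in, with the robot touching nothing.
It also fails if it takes over 32 s, if anything falls off the work surface, if the arm or the gripper's body presses on something with over 40 N, if the wrist force passes 120 N, or if a joint passes its speed limit or range.

## Working session

There is one attempt and no reset: what is moved stays moved. The work goes in short steps, Python scripts to look and compute and a tool call to move; the robot and the scene stay as the last step left them, time stands still between calls to the robot, and variables do not carry over. Pictures are saved under pics/ and viewed, and the job is handed in when it is done.

Besides the shell and the picture viewer there is one more tool, called after "Call:" by a JSON object that holds its "fn" and its "kwargs", one argument or row to a line. drive_tool: Moves the arm, as the interface text tells. Its arguments: {"type":"object","properties":{"rows":{"type":"array","items":{"type":"array","items":{"type":"number"}}},"newtons":{"type":"number"}},"required":["rows"]}

```bash
mkdir -p pics; ls
python3 - <<'E'
from rig import *
import cv2,numpy as np
s=sense();print(s)
for n in ("scene","side","wrist"):
    c=capture(n);print(n,c["fx"],c["fy"],c["cx"],c["cy"],np.round(c["pose"],4).tolist(),[k for k in c])
    cv2.imwrite(f"pics/{n}0.png",c["image"][:,:,::-1])
    np.save(f"pics/{n}0.npy",c,allow_pickle=True)
E
```

```text
pics
{'time': 0.0, 'joint_positions': array([ 1.06447862e+00,  3.07571578e-01,  1.50770121e+00,  5.37939912e-06,
        1.32840534e+00, -7.34979810e-02]), 'joint_velocities': array([-5.79844201e-05, -1.70705663e-04,  1.26078850e-04,  1.08052331e-03,
       -1.24782972e-03,  1.23752343e-03]), 'effort': array([ 4.90246330e-04, -4.57557499e+01, -2.51913893e+01,  2.23531674e-04,
        1.33904247e-02, -6.27825301e-06]), 'eef_pos': array([0.24082531, 0.52130559, 0.21137141]), 'ee_rot': array([-3.13951319e+00, -1.58345666e-04,  2.70877147e+00]), 'force': array([0.1313497 , 0.52372413, 0.79953588]), 'ft_torque': array([-0.03162064, -0.07086295, -0.05763506]), 'grip_width': 0.08562695052505977}
scene 508.6368587985163 508.6368587985163 318.5965082518968 203.57180870922772 [[0.1033, -0.719, 0.6873, 1.527], [0.9945, 0.0849, -0.0607, -0.1137], [-0.0147, 0.6898, 0.7238, 1.1531], [0.0, 0.0, 0.0, 1.0]] ['image', 'fx', 'fy', 'cx', 'cy', 'pose']
side 435.1694178671484 435.1694178671484 322.8990561628518 202.42628309307983 [[0.9835, 0.1123, -0.142, 0.3932], [-0.1802, 0.6816, -0.7092, -0.8116], [0.0172, 0.7231, 0.6906, 0.8526], [0.0, 0.0, 0.0, 1.0]] ['image', 'fx', 'fy', 'cx', 'cy', 'pose']
wrist 343.5914253026389 343.5914253026389 319.0442281923366 197.17504533896886 [[0.4198, -0.8643, -0.2771, 0.1718], [0.9076, 0.3991, 0.1302, 0.5545], [-0.002, -0.3062, 0.952, 0.3724], [0.0, 0.0, 0.0, 1.0]] ['image', 'fx', 'fy', 'cx', 'cy', 'pose']
```

View pics/scene0.png

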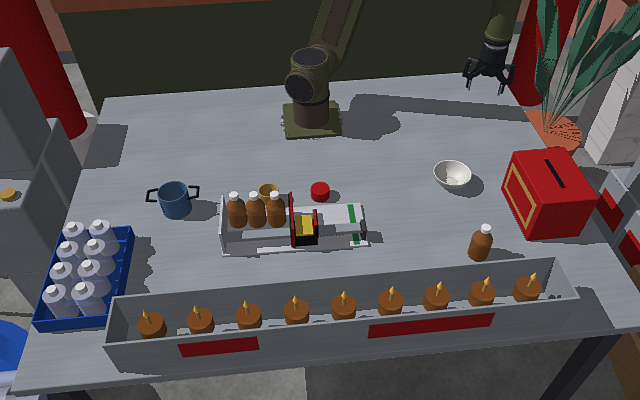

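View pics/side0.png

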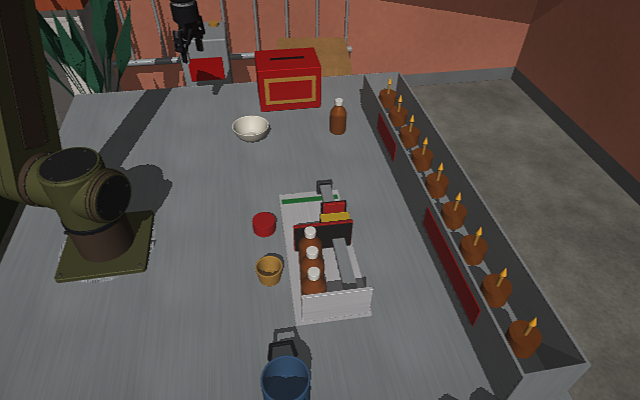

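View pics/wrist0.png

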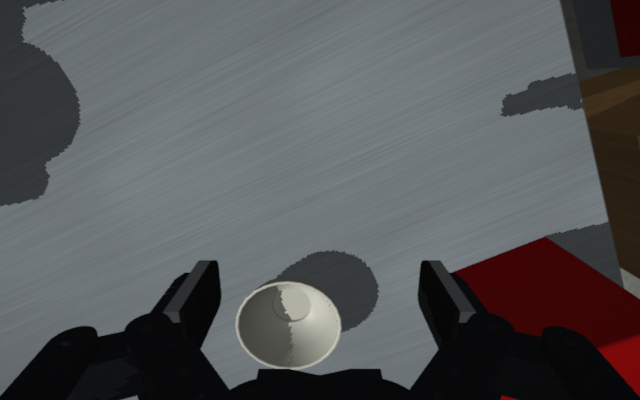

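Run:
```python
import cv2
a=cv2.imread("pics/scene0.png")[170:270,205:385];b=cv2.imread("pics/side0.png")[170:330,240:400]
cv2.imwrite("pics/sc_z.png",cv2.resize(a,None,fx=4.4,fy=4.4,interpolation=cv2.INTER_CUBIC))
cv2.imwrite("pics/si_z.png",cv2.resize(b,None,fx=3.75,fy=3.75,interpolation=cv2.INTER_CUBIC))
```

```text
(no output)
```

View pics/sc_z.png

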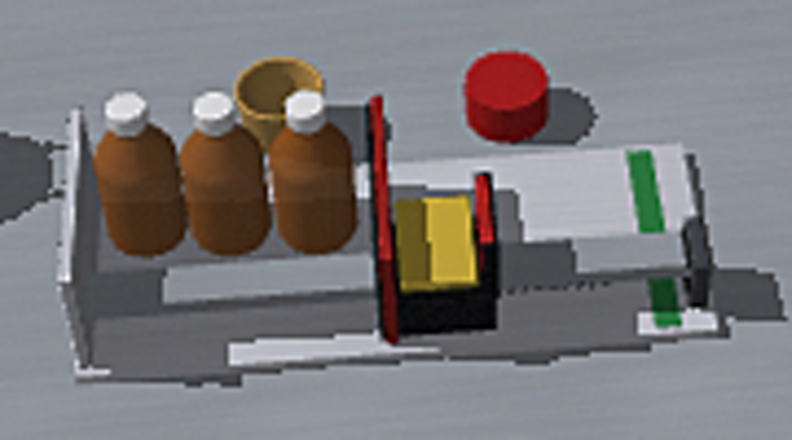

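View pics/si_z.png

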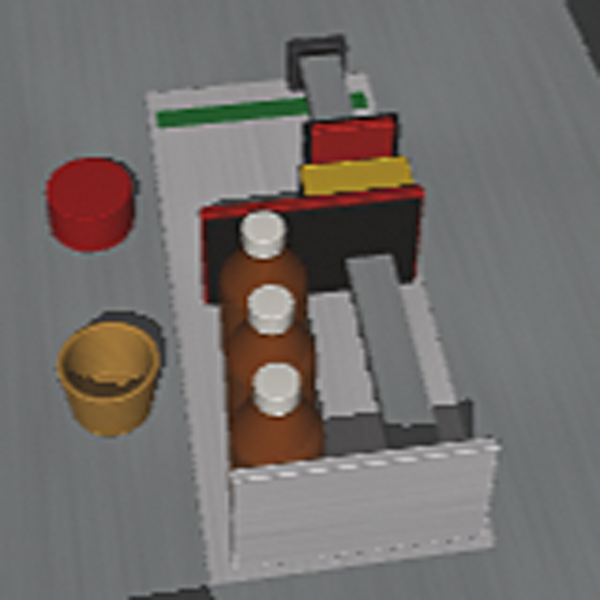

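```bash
cat > h.py <<'E'
import numpy as np,cv2
def ray(c,u,v,z):
    P=np.asarray(c["pose"]);d=P[:3,:3]@np.array([(u-c["cx"])/c["fx"],-(v-c["cy"])/c["fy"],-1.]);o=P[:3,3]
    return o+d*(z-o[2])/d[2]
def proj(c,p):
    P=np.asarray(c["pose"]);q=P[:3,:3].T@(np.asarray(p)-P[:3,3]);return (c["cx"]+c["fx"]*q[0]/-q[2],c["cy"]-c["fy"]*q[1]/-q[2])
def yel(c):
    h=cv2.cvtColor(c["image"],cv2.COLOR_RGB2HSV);return cv2.inRange(h,(22,150,60),(35,255,255))
E
python3 - <<'E'
from h import *
c=np.load("pics/scene0.npy",allow_pickle=True).item()
f=lambda x,y,z:np.round(ray(c,205+(x+.5)/4.4-.5,170+(y+.5)/4.4-.5,z),4)
print("base robot edge",f(400,163,.008),f(690,147,.008))
print("base far",f(78,378,.004),f(730,330,.004))
print("plate top",f(376,98,.097),f(392,340,.097))
print("button",[f(*p,.072) for p in((396,200),(470,195),(478,283),(400,291))])
print("pusher top",f(484,178,.098),f(490,240,.098))
print("green",f(629,153,.008),f(651,153,.008),f(658,325,.008),f(681,325,.008))
print("post",f(690,155,.052),f(705,295,.0))
s=np.load("pics/side0.npy",allow_pickle=True).item()
g=lambda x,y,z:np.round(ray(s,240+(x+.5)/3.75-.5,170+(y+.5)/3.75-.5,z),4)
print("side plate top",g(203,210,.097),g(422,188,.097))
print("bar",g(348,260,.046),g(393,256,.046),g(390,424,.046),g(432,424,.046))
print("base corners",g(150,95,.008),g(213,580,.004),g(494,545,.004))
print("pusher top",g(310,120,.098),g(397,115,.098))
print("caps",[g(*p,.128) for p in((264,228),(271,303),(277,383))])
E
```

```text
base robot edge [ 0.4444 -0.0901  0.008 ] [0.4529 0.1147 0.008 ]
base far [ 0.6074 -0.3115  0.004 ] [0.6166 0.1148 0.004 ]
plate top [ 0.4672 -0.1035  0.097 ] [ 0.6745 -0.1073  0.097 ]
button [array([ 0.5378, -0.0964,  0.072 ]), array([ 0.539 , -0.0479,  0.072 ]), array([ 0.6146, -0.0499,  0.072 ]), array([ 0.6155, -0.0994,  0.072 ])]
pusher top [ 0.5491 -0.0391  0.098 ] [ 0.6023 -0.0406  0.098 ]
green [0.4537 0.0711 0.008 ] [0.4555 0.0865 0.008 ] [0.6102 0.0679 0.008 ] [0.6119 0.0828 0.008 ]
post [0.5016 0.1047 0.052 ] [0.5819 0.1042 0.    ]
side plate top [ 0.4658 -0.103   0.097 ] [ 0.6075 -0.1068  0.097 ]
bar [ 0.5588 -0.1155  0.046 ] [ 0.5888 -0.117   0.046 ] [ 0.558  -0.2483  0.046 ] [ 0.5829 -0.2525  0.046 ]
base corners [0.4505 0.1062 0.008 ] [ 0.4414 -0.3093  0.004 ] [ 0.6088 -0.3146  0.004 ]
pusher top [ 0.5474 -0.0336  0.098 ] [ 0.6061 -0.0383  0.098 ]
caps [array([ 0.497 , -0.1528,  0.128 ]), array([ 0.4917, -0.2113,  0.128 ]), array([ 0.4857, -0.2683,  0.128 ])]
```

Call:
{"fn": "drive_tool", "kwargs": {
  "rows": [
    [0,0,0.085,-4,-2.9,-0.5,-1],
    [0,0,0.17,-8,-5.8,-1,-1],
    [0,0,0.255,-12,-8.7,-1.5,-1],
    [0,0,0.34,-16,-11.6,-2,-1],
    [0,0,0.425,-20,-14.5,-2.5,-1]
  ],
  "newtons": 20
}}

```text
time: 0.65
eef_pos: [0.362, 0.3042, 0.2368]
ee_rot: [-3.14, 0.001, 2.281]
force: [0.3, 0.4, -0.1]
grip_width: 0.0123
```

Call:
{"fn": "drive_tool", "kwargs": {
  "rows": [
    [0,0,0.085,-4.8,-0.95,0,-1],
    [0,0,0.17,-9.6,-1.9,0,-1],
    [0,0,0.255,-14.4,-2.85,0,-1],
    [0,0,0.34,-19.2,-3.8,0,-1],
    [0,0,0.425,-24,-4.7,0,-1]
  ]
}}

```text
time: 1.15
eef_pos: [0.4832, 0.0897, 0.237]
ee_rot: [-3.14, 0.001, 1.852]
force: [0.4, 0.1, -0.8]
grip_width: 0.0002
```

```bash
cat >> h.py <<'E'
def to(s,x,y,z,yaw):
    from scipy.spatial.transform import Rotation as R
    A=R.from_euler("xyz",s["ee_rot"]);d=A.inv().apply(np.array([x,y,z])-s["eef_pos"])*100
    r=(A.inv()*R.from_euler("xyz",[np.pi,0,yaw])).as_rotvec()
    print("pos",np.round(s["eef_pos"],4),"rot",np.round(s["ee_rot"],3),"F",np.round(s["force"],1),"t",s["time"]);print("turn",np.round(r,3),"shift cm",np.round(d,2))
E
python3 - <<'E'
from rig import *
from h import *
to(sense(),.577,-.073,.237,1.549)
E
```

```text
pos [0.4832 0.0897 0.237 ] rot [-3.140e+00  1.000e-03  1.852e+00] F [ 0.4  0.1 -0.8] t 1.15
turn [-0.001  0.001  0.303] shift cm [-1.823e+01  4.490e+00  1.000e-02]
```

Call:
{"fn": "drive_tool", "kwargs": {
  "rows": [
    [0,0,0.08,-4.5,1.1,0,-1],
    [0,0,0.16,-9,2.2,0,-1],
    [0,0,0.24,-13.5,3.3,0,-1],
    [0,0,0.303,-18.2,4.5,0,-1],
    [0,0,0.303,-18.2,4.5,0,-1]
  ]
}}

```text
time: 1.65
eef_pos: [0.5802, -0.0784, 0.2364]
ee_rot: [3.14, 0.004, 1.543]
force: [-0.4, 0.5, 0.3]
grip_width: 0.0002
```

Run:
```python
from rig import *
from h import *
c=capture("wrist");np.save("pics/wrist1.npy",c,allow_pickle=True);cv2.imwrite("pics/wrist1.png",c["image"][:,:,::-1])
to(sense(),.577,-.073,.237,1.549)
m=yel(c);ct,_=cv2.findContours(m,0,2)
for k in sorted(ct,key=cv2.contourArea)[-3:]:
    b=cv2.boxPoints(cv2.minAreaRect(k)); print(cv2.contourArea(k),b.round(1).tolist()); print([np.round(ray(c,*p,.072),4).tolist() for p in b])
```

```text
pos [ 0.5782 -0.0755  0.2362] rot [-3.140e+00  2.000e-03  1.545e+00] F [-0.1  0.8 -0.4] t 1.7
turn [-0.001  0.002 -0.004] shift cm [ 0.25 -0.12 -0.08]
3506.5 [[272.8999938964844, 141.0], [349.0, 140.0], [349.70001220703125, 189.3000030517578], [273.6000061035156, 190.39999389648438]]
[[0.5397, -0.0484, 0.072], [0.6116, -0.0494, 0.072], [0.6122, -0.0981, 0.072], [0.537, -0.097, 0.072]]
```

View pics/wrist1.png

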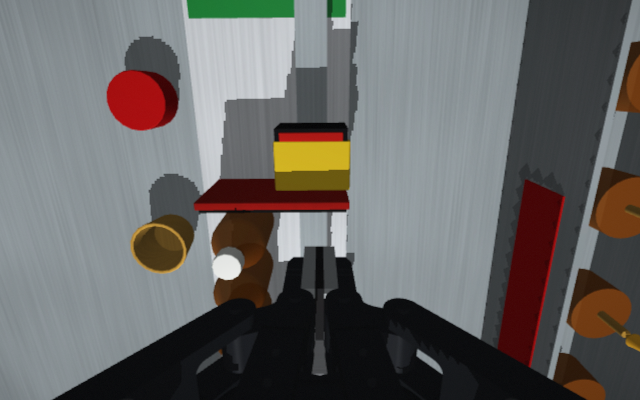

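Call:
{"fn": "drive_tool", "kwargs": {
  "rows": [
    [0,0.002,-0.004,0.2,-0.2,3,-1],
    [0,0.002,-0.004,0.2,-0.2,6,-1],
    [0,0.002,-0.004,0.2,-0.2,8.5,-1],
    [0,0.002,-0.004,0.2,-0.2,10,-1],
    [0,0.002,-0.004,0.2,-0.2,10,-1]
  ]
}}

```text
time: 2.2
eef_pos: [0.5729, -0.0718, 0.1336]
ee_rot: [-3.134, -0.002, 1.551]
force: [0.1, 1.0, 0.4]
grip_width: -0.0
```

Run:
```python
from rig import *
from h import *
for n in ("side","scene"):
    c=capture(n);cv2.imwrite(f"pics/{n}2.png",c["image"][:,:,::-1])
    u,v=map(int,proj(c,(.576,-.073,.1))); cv2.imwrite(f"pics/{n}2z.png",cv2.resize(c["image"][v-50:v+50,u-60:u+60,::-1],None,fx=5,fy=5,interpolation=cv2.INTER_CUBIC))
to(sense(),.576,-.0733,.098,1.551)
```

```text
pos [ 0.5756 -0.0727  0.1364] rot [-3.139e+00 -1.000e-03  1.550e+00] F [0.8 0.5 0.7] t 2.3
turn [-0.002 -0.001 -0.001] shift cm [-0.07  0.05  3.84]
```

View pics/side2z.png

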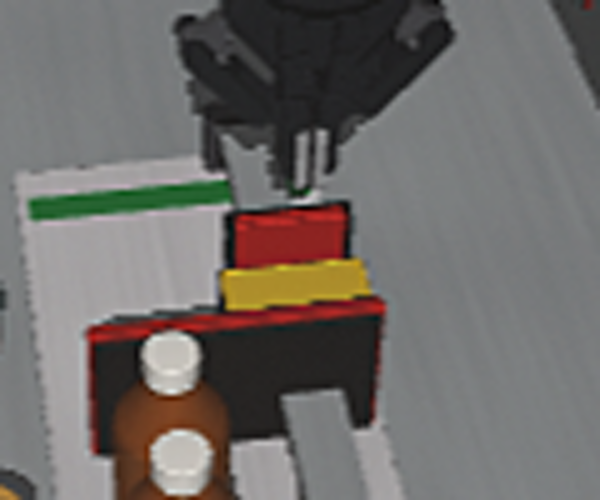

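View pics/scene2z.png

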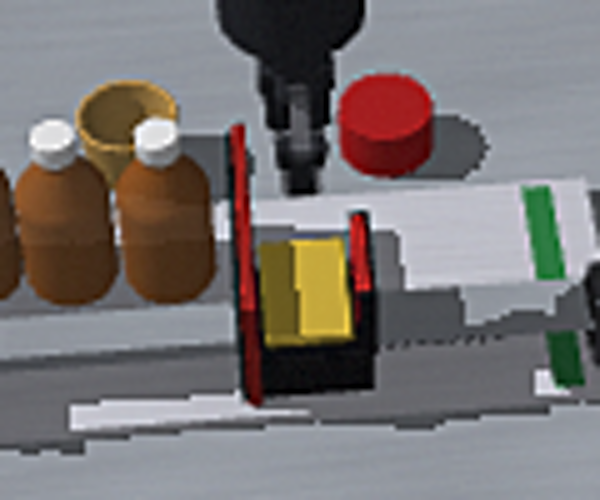

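Call:
{"fn": "drive_tool", "kwargs": {
  "rows": [
    [0,0,0,-0.05,0.05,1.5,-1],
    [0,0,0,-0.05,0.05,3,-1],
    [0,0,0,-0.05,0.05,3.7,-1],
    [0,0,0,-0.05,0.05,3.7,-1],
    [0,0,0,-0.05,0.05,3.7,-1]
  ]
}}

```text
time: 2.8
eef_pos: [0.5767, -0.0731, 0.1004]
ee_rot: [-3.141, -0.0, 1.551]
force: [-0.1, 0.5, 0.1]
grip_width: 0.0001
```

Run:
```python
from rig import *
from h import *
c=capture("scene");n="scene"
u,v=map(int,proj(c,(.576,-.073,.1))); cv2.imwrite(f"pics/{n}3z.png",cv2.resize(c["image"][v-50:v+50,u-60:u+60,::-1],None,fx=5,fy=5,interpolation=cv2.INTER_CUBIC))
to(sense(),.576,-.0733,.085,1.551)
```

```text
pos [ 0.5768 -0.0732  0.1005] rot [-3.141 -0.     1.551] F [-0.3  0.7  0.7] t 2.85
turn [-0. -0. -0.] shift cm [-0.01 -0.08  1.55]
```

View pics/scene3z.png

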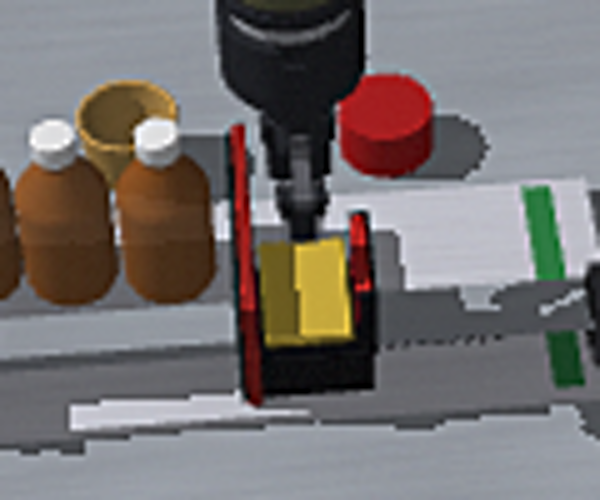

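Run:
```python
from rig import *
from h import *
s=sense();p=s["eef_pos"];out=[]
for n in ("scene","side"):
    c=capture(n);im=c["image"][:,:,::-1].copy()
    u0,v0=map(int,proj(c,p)); Z=8
    cr=cv2.resize(im[v0-30:v0+30,u0-25:u0+25],None,fx=Z,fy=Z,interpolation=cv2.INTER_NEAREST)
    for dz,col in((0,(255,0,255)),(-.019,(255,255,0))):
        u,v=proj(c,p+[0,0,dz]);cv2.circle(cr,(int((u+.5-u0+25)*Z),int((v+.5-v0+30)*Z)),4,col,-1)
    out.append(cr)
cv2.imwrite("pics/tip.png",np.hstack(out))
```

```text
(no output)
```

View pics/tip.png

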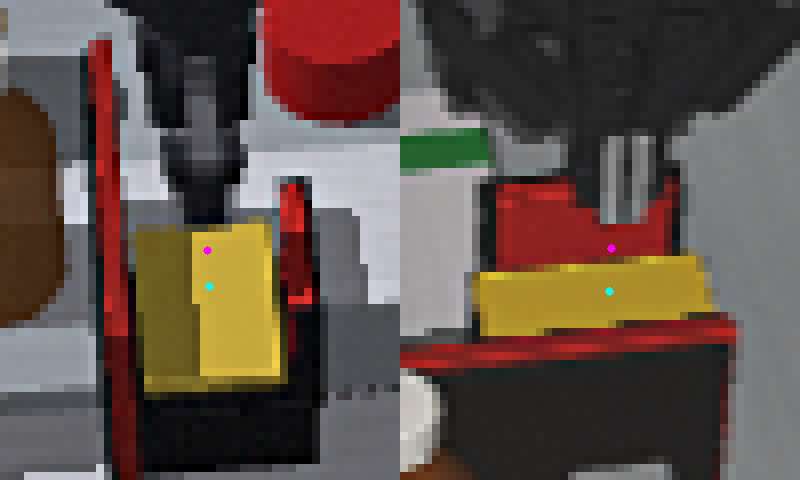

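Call:
{"fn": "drive_tool", "kwargs": {
  "rows": [
    [0,0,0,0,-0.05,0.3,-1],
    [0,0,0,0,-0.08,0.6,-1],
    [0,0,0,0,-0.08,0.9,-1],
    [0,0,0,0,-0.08,0.9,-1]
  ]
}}

```text
time: 3.35
eef_pos: [0.5753, -0.0732, 0.0907]
ee_rot: [-3.14, -0.001, 1.55]
force: [-0.3, 1.1, -0.0]
grip_width: 0.0003
```

```bash
cat > tip.py <<'E'
from rig import *
from h import *
import sys
s=sense();p=s["eef_pos"];out=[]
for n in ("scene","side"):
    c=capture(n);im=c["image"][:,:,::-1].copy()
    u0,v0=map(int,proj(c,p)); Z=8
    cr=cv2.resize(im[v0-30:v0+30,u0-25:u0+25],None,fx=Z,fy=Z,interpolation=cv2.INTER_NEAREST)
    for dz,col in((0,(255,0,255)),(-.019,(255,255,0))):
        u,v=proj(c,p+[0,0,dz]);cv2.circle(cr,(int((u+.5-u0+25)*Z),int((v+.5-v0+30)*Z)),4,col,-1)
    out.append(cr)
cv2.imwrite(sys.argv[1],np.hstack(out))
to(sense(),.576,-.0733,.085,1.551)
E
python3 tip.py pics/tip2.png
```

```text
pos [ 0.5758 -0.0732  0.0911] rot [-3.141 -0.     1.55 ] F [-0.2  0.6  0.4] t 3.45
turn [-0.001 -0.    -0.001] shift cm [-0.01  0.02  0.61]
```

View pics/tip2.png

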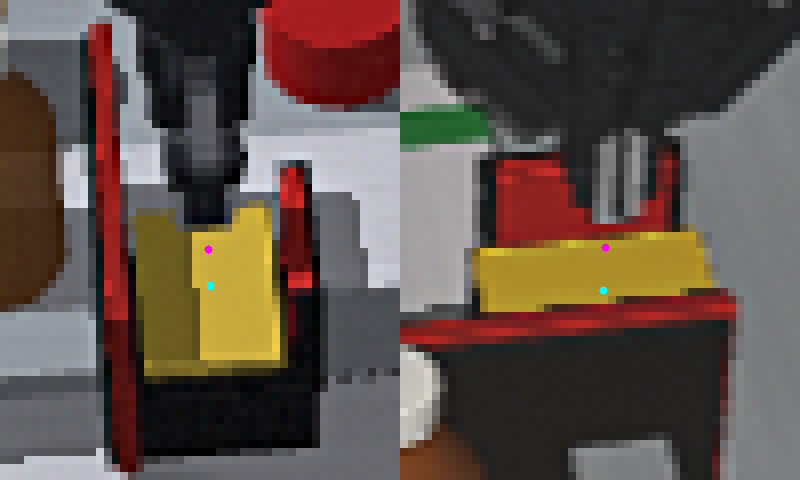

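Call:
{"fn": "drive_tool", "kwargs": {
  "rows": [
    [0,0,0,0,0,0.5,-1],
    [0,0,0,0,0,1.0,-1],
    [0,0,0,0,0,1.4,-1],
    [0,0,0,0,0,1.4,-1]
  ]
}}

```text
time: 3.85
eef_pos: [0.575, -0.0731, 0.0761]
ee_rot: [-3.139, -0.001, 1.55]
force: [-0.6, -0.3, -0.4]
grip_width: -0.0002
```

```bash
python3 tip.py pics/tip3.png
```

```text
pos [ 0.5756 -0.0732  0.0768] rot [-3.14e+00 -1.00e-03  1.55e+00] F [-0.5  0.4 -0.2] t 3.95
turn [-0.002 -0.001 -0.001] shift cm [-0.01  0.04 -0.82]
```

View pics/tip3.png

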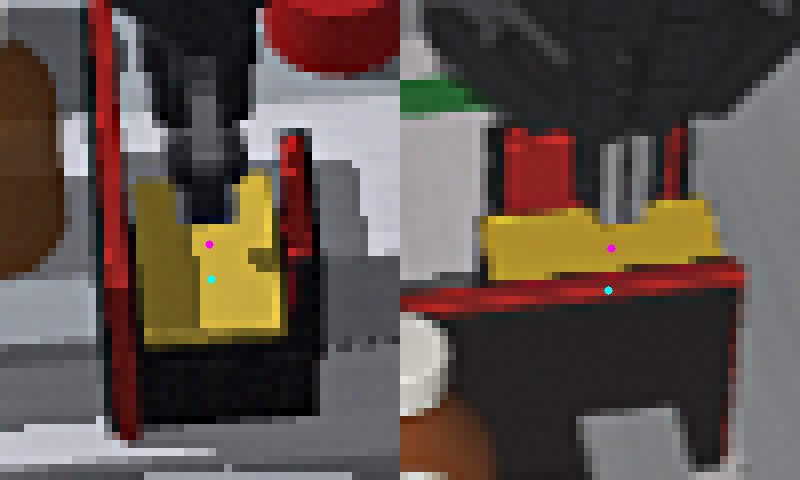

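Call:
{"fn": "drive_tool", "kwargs": {
  "rows": [
    [0,0,0,0,0,0.4,-1],
    [0,0,0,0,0,0.8,-1],
    [0,0,0,0,0,0.8,-1]
  ]
}}

```text
time: 4.25
eef_pos: [0.575, -0.0731, 0.0682]
ee_rot: [-3.139, -0.001, 1.55]
force: [0.5, -0.1, -0.9]
grip_width: -0.0001
```

Call:
{"fn": "drive_tool", "kwargs": {
  "rows": [
    [0,0,0,0,0,0.3,-1],
    [0,0,0,0,0,0.3,-1]
  ]
}}

```text
time: 4.45
eef_pos: [0.5746, -0.073, 0.0646]
ee_rot: [-3.138, -0.001, 1.55]
force: [-0.6, 0.6, -0.2]
grip_width: -0.0003
```

```bash
python3 tip.py pics/tip4.png
```

```text
pos [ 0.5749 -0.0731  0.065 ] rot [-3.139e+00 -1.000e-03  1.550e+00] F [-0.5 -0.5 -0.3] t 4.55
turn [-0.003 -0.001 -0.001] shift cm [-0.02  0.1  -2.  ]
```

View pics/tip4.png

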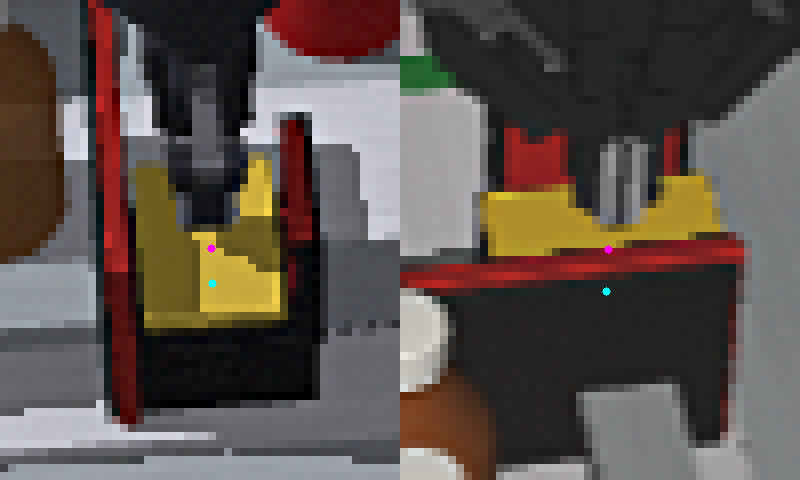

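Call:
{"fn": "drive_tool", "kwargs": {
  "rows": [
    [0,0,0,0,0.08,0.2,-1],
    [0,0,0,0,0.08,0.4,-1],
    [0,0,0,0,0.08,0.4,-1]
  ]
}}

```text
time: 4.85
eef_pos: [0.5755, -0.073, 0.0607]
ee_rot: [-3.138, -0.001, 1.55]
force: [-0.8, -0.2, 0.6]
grip_width: 0.0004
```

Call:
{"fn": "drive_tool", "kwargs": {
  "rows": [
    [0,0,0,0,0,0.2,-1],
    [0,0,0,0,0,0.2,-1]
  ]
}}

```text
time: 5.05
eef_pos: [0.5752, -0.073, 0.0584]
ee_rot: [-3.137, -0.001, 1.55]
force: [0.2, 0.6, -0.4]
grip_width: 0.0001
```

```bash
python3 tip.py pics/tip5.png
```

```text
pos [ 0.5754 -0.073   0.0586] rot [-3.138e+00 -1.000e-03  1.550e+00] F [-0.6 -0.6  0.5] t 5.15
turn [-0.004 -0.001 -0.001] shift cm [-0.03  0.05 -2.64]
```

View pics/tip5.png

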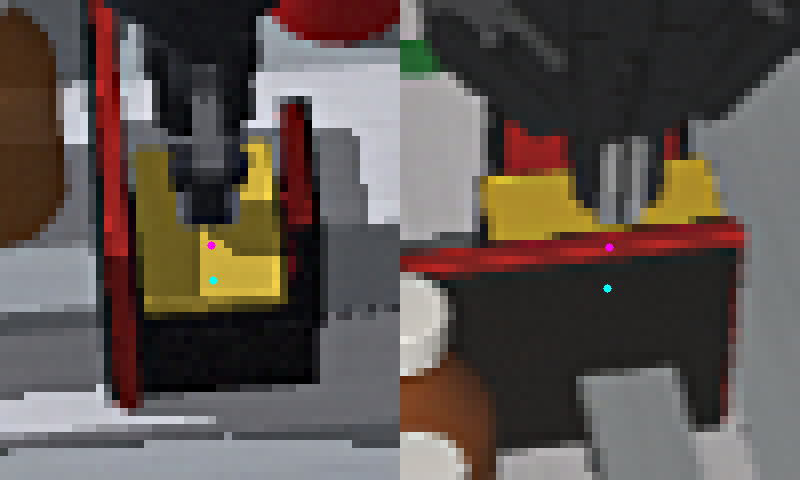

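Call:
{"fn": "drive_tool", "kwargs": {
  "rows": [
    [0,0,0,0,0,0.2,-1],
    [0,0,0,0,0,0.3,-1],
    [0,0,0,0,0,0.3,-1]
  ]
}}

```text
time: 5.45
eef_pos: [0.5752, -0.073, 0.0554]
ee_rot: [-3.137, -0.001, 1.55]
force: [-0.0, -0.1, -0.8]
grip_width: -0.0001
```

Call:
{"fn": "drive_tool", "kwargs": {
  "rows": [
    [0,0,0,0,0,0.2,-1],
    [0,0,0,0,0,0.3,-1],
    [0,0,0,0,0,0.3,-1]
  ]
}}

```text
time: 5.75
eef_pos: [0.5754, -0.073, 0.0526]
ee_rot: [-3.138, -0.001, 1.55]
force: [-0.0, 0.7, 2.5]
grip_width: -0.0002
```

```bash
python3 tip.py pics/tip6.png
python3 - <<'E'
from rig import *
import cv2
cv2.imwrite("pics/w6.png",capture("wrist")["image"][:,:,::-1])
E
```

```text
pos [ 0.5754 -0.073   0.0526] rot [-3.138e+00 -1.000e-03  1.550e+00] F [ 0.4 -0.1  3. ] t 5.85
turn [-0.004 -0.001 -0.001] shift cm [-0.03  0.05 -3.24]
```

View pics/tip6.png

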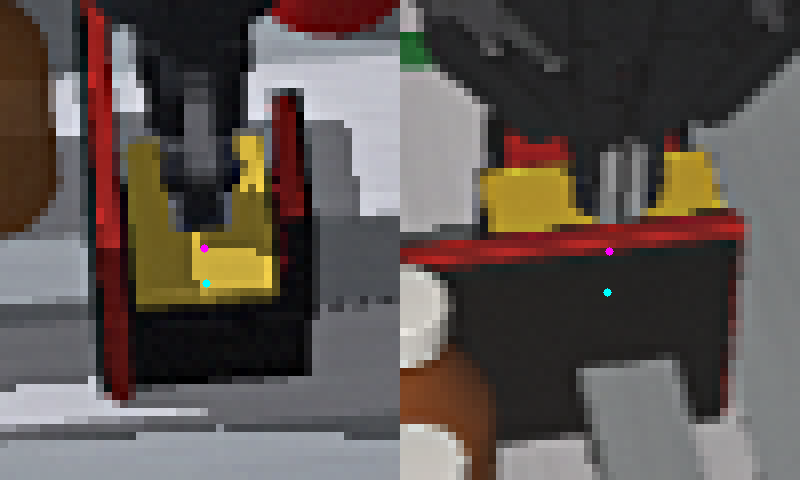

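View pics/w6.png

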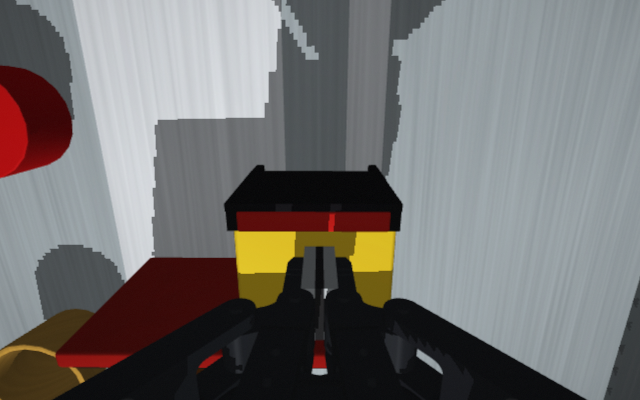

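Call:
{"fn": "drive_tool", "kwargs": {
  "rows": [
    [0,0,0,0,0,0.2,-1],
    [0,0,0,0,0,0.4,-1],
    [0,0,0,0,0,0.4,-1]
  ]
}}

```text
time: 6.2
eef_pos: [0.5755, -0.073, 0.0486]
ee_rot: [-3.138, -0.001, 1.55]
force: [-0.8, -0.2, 4.6]
grip_width: 0.0004
```

Call:
{"fn": "drive_tool", "kwargs": {
  "rows": [
    [0,0,0,0,0,0.2,-1],
    [0,0,0,0,0,0.4,-1],
    [0,0,0,0,0,0.4,-1]
  ]
}}

```text
time: 6.5
eef_pos: [0.5755, -0.073, 0.0447]
ee_rot: [-3.138, -0.001, 1.55]
force: [0.0, 0.5, 6.7]
grip_width: -0.0004
```

```bash
python3 tip.py pics/tip7.png
python3 - <<'E'
from rig import *
import cv2
c=capture("side");cv2.imwrite("pics/s7.png",cv2.resize(c["image"][120:280,240:440,::-1],None,fx=4,fy=4,interpolation=cv2.INTER_CUBIC))
E
```

```text
pos [ 0.5755 -0.073   0.0449] rot [-3.138e+00 -1.000e-03  1.550e+00] F [-0.9  0.1  5.5] t 6.6
turn [-0.003 -0.001 -0.001] shift cm [-0.03  0.04 -4.01]
```

View pics/tip7.png

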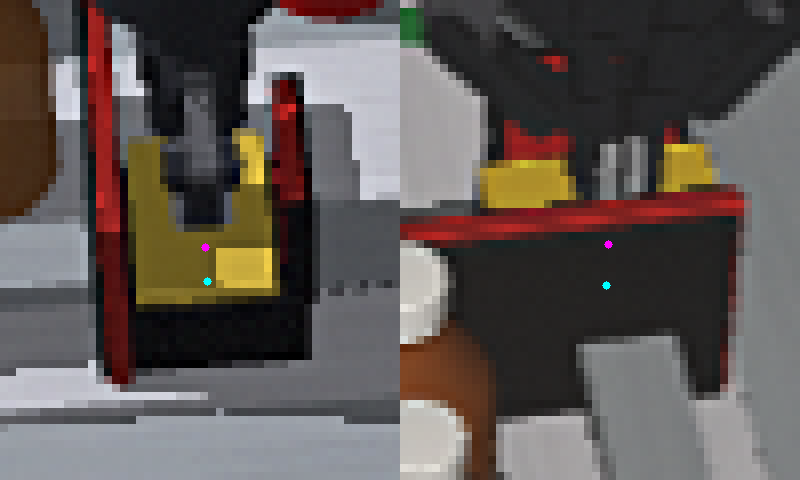

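View pics/s7.png

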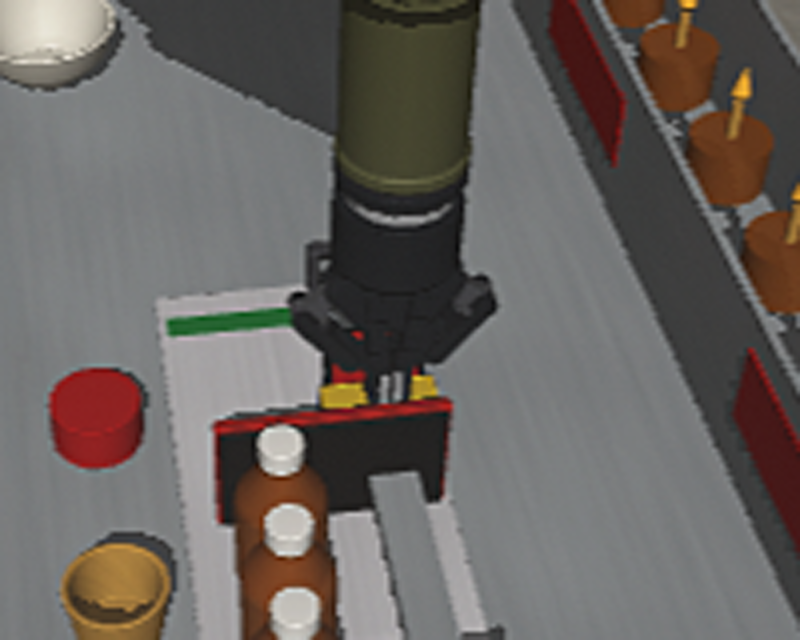

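Call:
{"fn": "drive_tool", "kwargs": {
  "rows": [
    [0,0,0,0,0,0.12,-1],
    [0,0,0,0,0,0.12,-1],
    [0,0,0,0,0,0.12,-1]
  ]
}}

```text
time: 6.95
eef_pos: [0.5755, -0.0729, 0.0441]
ee_rot: [-3.138, -0.001, 1.551]
force: [-2.0, -0.1, 7.6]
grip_width: -0.0001
```

Run:
```python
from rig import *
from h import *
F=[]
for i in range(2):
    c=capture("wrist");s=sense();F.append(s["force"])
print(np.round(F,1));to(s,.576,-.0733+.015,.0434,1.551)
cv2.imwrite("pics/w8.png",c["image"][:,:,::-1])
```

```text
[[-1.2 -0.3  7.7]
 [-1.7 -0.3  6.6]]
pos [ 0.5755 -0.0729  0.0441] rot [-3.138e+00 -1.000e-03  1.550e+00] F [-1.7 -0.3  6.6] t 7.05
turn [-0.003 -0.001 -0.001] shift cm [1.46 0.02 0.07]
```

View pics/w8.png

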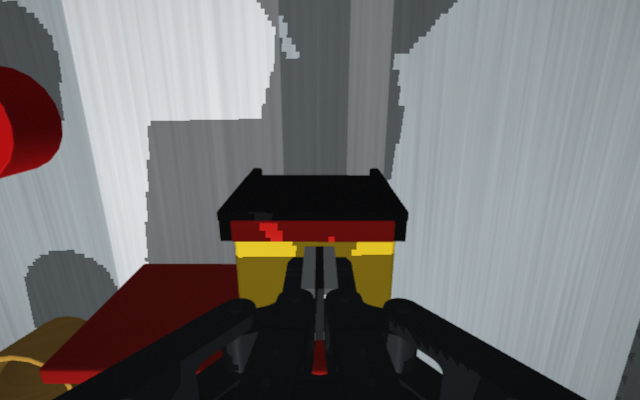

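Call:
{"fn": "drive_tool", "kwargs": {
  "rows": [
    [0,0,0,0.4,0,0.05,-1],
    [0,0,0,0.8,0,0.05,-1],
    [0,0,0,1.2,0,0.05,-1],
    [0,0,0,1.5,0,0.05,-1],
    [0,0,0,1.5,0,0.05,-1]
  ]
}}

```text
time: 7.55
eef_pos: [0.5758, -0.058, 0.0441]
ee_rot: [-3.139, -0.0, 1.551]
force: [-1.5, 0.3, 7.2]
grip_width: -0.0001
```

```bash
cat > look.py <<'E'
from rig import *
from h import *
import sys
cs=capture("scene");cd=capture("side");s=sense()
p=s["eef_pos"];out=[]
for c in(cs,cd):
    u,v=map(int,proj(c,(p[0],p[1],.08)));out.append(cv2.resize(c["image"][v-45:v+45,u-40:u+40,::-1],None,fx=5,fy=5,interpolation=cv2.INTER_CUBIC))
cv2.imwrite(sys.argv[1],np.hstack(out))
print(np.round(p,4),np.round(s["ee_rot"],3),np.round(s["force"],1),s["time"])
E
python3 look.py pics/l1.png
```

```text
[ 0.5758 -0.058   0.0441] [-3.139e+00 -1.000e-03  1.551e+00] [-1.5  0.1  7.4] 7.65
```

View pics/l1.png

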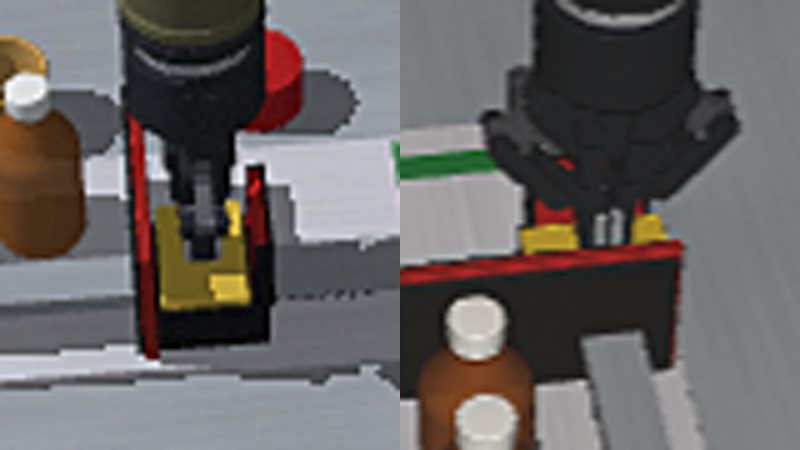

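```bash
cat > jaw.py <<'E'
from rig import *
from h import *
c0=np.load("pics/scene0.npy",allow_pickle=True).item()
c1=capture("scene")
for c,z in((c0,.072),(c1,.062)):
    m=yel(c);r=[]
    ct,_=cv2.findContours(m,0,2)
    pts=np.vstack([k.reshape(-1,2) for k in ct if cv2.contourArea(k)>15])
    W=np.array([ray(c,*p,z)[:2] for p in pts]); 
    W=W[(W[:,0]>.5)&(W[:,0]<.65)]
    print("x",W[:,0].min().round(4),W[:,0].max().round(4),"y",W[:,1].min().round(4),W[:,1].max().round(4))
s=sense();print(np.round(s["eef_pos"],4),np.round(s["force"],1),s["time"])
E
python3 jaw.py
```

```text
x 0.5397 0.6161 y -0.0988 -0.0489
x 0.5388 0.6159 y -0.0844 -0.0336
[ 0.5758 -0.058   0.0441] [-1.6  0.2  7. ] 7.7
```

Call:
{"fn": "drive_tool", "kwargs": {
  "rows": [
    [0,0,0,0,0,-0.5,-1],
    [0,0,0,0,0,-1.2,-1],
    [0,0,0,0.7,0,-1.3,-1],
    [0,0,0,1.3,0,-1.3,-1],
    [0,0,0,1.3,0,-1.3,-1]
  ]
}}

```text
time: 8.2
eef_pos: [0.5756, -0.0439, 0.0566]
ee_rot: [-3.138, -0.001, 1.552]
force: [0.1, 0.1, 0.1]
grip_width: 0.0002
```

```bash
python3 jaw.py; python3 look.py pics/l2.png
```

```text
x 0.5397 0.6161 y -0.0988 -0.0489
x 0.5312 0.6084 y -0.0838 -0.0339
[ 0.5756 -0.0443  0.0566] [-0.8 -0.2  0.1] 8.25
[ 0.5758 -0.0447  0.0566] [-3.138e+00 -1.000e-03  1.551e+00] [-0.5  0.8  0.6] 8.35
```

View pics/l2.png

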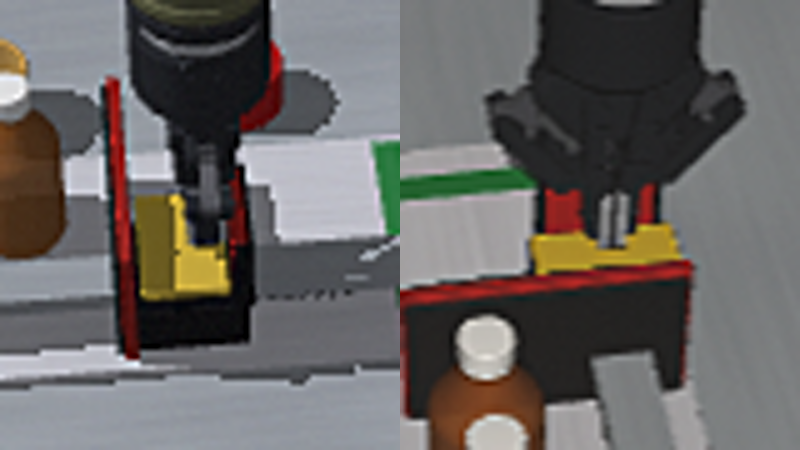

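Call:
{"fn": "drive_tool", "kwargs": {
  "rows": [
    [0,0,0,0.15,0,0,-1],
    [0,0,0,0.3,0,0,-1],
    [0,0,0,0.3,0,0,-1]
  ]
}}

```text
time: 8.65
eef_pos: [0.5757, -0.0416, 0.0565]
ee_rot: [-3.137, -0.001, 1.551]
force: [0.1, 0.2, -1.0]
grip_width: 0.0001
```

Call:
{"fn": "drive_tool", "kwargs": {
  "rows": [
    [0,0,0,0.12,0,0,-1],
    [0,0,0,0.12,0,0,-1]
  ]
}}

```text
time: 8.85
eef_pos: [0.5758, -0.0406, 0.0565]
ee_rot: [-3.138, -0.0, 1.551]
force: [-0.4, -1.4, 0.7]
grip_width: -0.0002
```

Call:
{"fn": "drive_tool", "kwargs": {
  "rows": [
    [0,0,0,0.1,0,0,-1],
    [0,0,0,0.1,0,0,-1]
  ]
}}

```text
time: 9.05
eef_pos: [0.5759, -0.0397, 0.0565]
ee_rot: [-3.138, -0.0, 1.551]
force: [-0.1, -1.6, 0.2]
grip_width: 0.0001
```

```bash
python3 jaw.py; python3 look.py pics/l3.png;  python3 jaw.py|tail -1
```

```text
x 0.5397 0.6161 y -0.0988 -0.0489
x 0.5309 0.6084 y -0.0821 -0.0322
[ 0.5758 -0.0397  0.0565] [-0.3 -2.5  0.8] 9.1
[ 0.5758 -0.0397  0.0565] [-3.138 -0.     1.551] [-0.2 -1.5 -0.3] 9.2
[ 0.5758 -0.0397  0.0566] [ 0.3 -1.2  0.6] 9.25
```

View pics/l3.png

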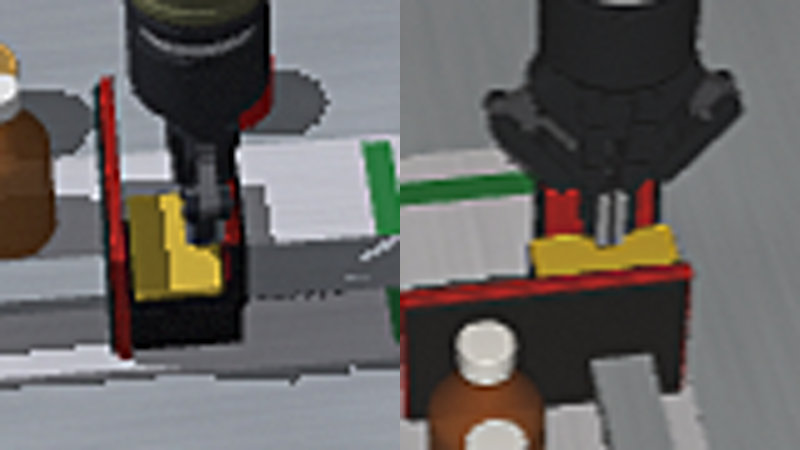

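Call:
{"fn": "drive_tool", "kwargs": {
  "rows": [
    [0,0,0,0,0,0.4,-1],
    [0,0,0,0,0,0.8,-1],
    [0,0,0,0,0,1.1,-1],
    [0,0,0,0,0,1.27,-1],
    [0,0,0,0,0,1.27,-1]
  ]
}}

```text
time: 9.75
eef_pos: [0.5765, -0.0397, 0.0443]
ee_rot: [-3.139, -0.0, 1.551]
force: [-0.9, -1.1, 4.6]
grip_width: 0.0
```

```bash
python3 jaw.py
```

```text
x 0.5397 0.6161 y -0.0988 -0.0489
x 0.539 0.6156 y -0.0821 -0.0326
[ 0.5765 -0.0397  0.0443] [-0.5 -1.5  4.7] 9.8
```

Call:
{"fn": "drive_tool", "kwargs": {
  "rows": [
    [0,0,0,0,0,0.12,-1],
    [0,0,0,0,0,0.12,-1]
  ]
}}

```text
time: 10.0
eef_pos: [0.5766, -0.0397, 0.0438]
ee_rot: [-3.14, -0.0, 1.551]
force: [-1.6, -0.2, 7.8]
grip_width: -0.0002
```

Call:
{"fn": "drive_tool", "kwargs": {
  "rows": [
    [0,0,0,0.5,0,0.05,-1],
    [0,0,0,1.2,0,0.05,-1],
    [0,0,0,2,0,0.05,-1],
    [0,0,0,2.6,0,0.05,-1],
    [0,0,0,3,0,0.05,-1]
  ]
}}

```text
time: 10.5
eef_pos: [0.5773, -0.0094, 0.0438]
ee_rot: [-3.14, -0.0, 1.551]
force: [-1.5, -0.8, 5.5]
grip_width: -0.0003
```

```bash
python3 jaw.py; python3 look.py pics/l4.png
```

```text
x 0.5397 0.6161 y -0.0988 -0.0489
x 0.5402 0.6165 y -0.0522 -0.0023
[ 0.5773 -0.0088  0.0438] [-1.   0.3  6. ] 10.55
[ 0.5773 -0.0089  0.0438] [-3.140e+00 -1.000e-03  1.551e+00] [-1.2  1.3  5.8] 10.65
```

View pics/l4.png

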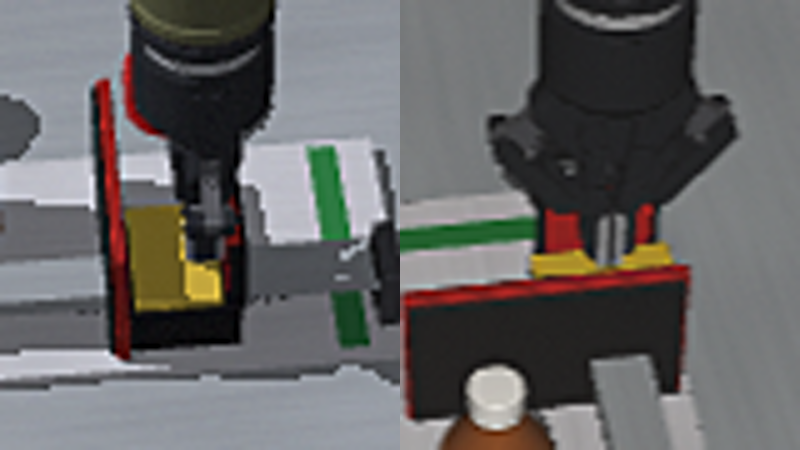

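Call:
{"fn": "drive_tool", "kwargs": {
  "rows": [
    [0,0,0,0.6,0,0.1,-1],
    [0,0,0,1.4,0,0.1,-1],
    [0,0,0,2.2,0,0.1,-1],
    [0,0,0,2.8,0,0.1,-1],
    [0,0,0,3.2,0,0.1,-1]
  ]
}}

```text
time: 11.15
eef_pos: [0.578, 0.0234, 0.0436]
ee_rot: [-3.141, -0.001, 1.551]
force: [-0.5, -1.6, 8.5]
grip_width: -0.0004
```

```bash
python3 jaw.py; python3 look.py pics/l5.png
```

```text
x 0.5397 0.6161 y -0.0988 -0.0489
x 0.541 0.6178 y -0.0198 0.0303
[0.578  0.024  0.0436] [-1.9 -0.1  7.5] 11.2
[0.5779 0.024  0.0435] [-3.141e+00 -2.000e-03  1.551e+00] [-2.2  0.1  7.6] 11.3
```

View pics/l5.png

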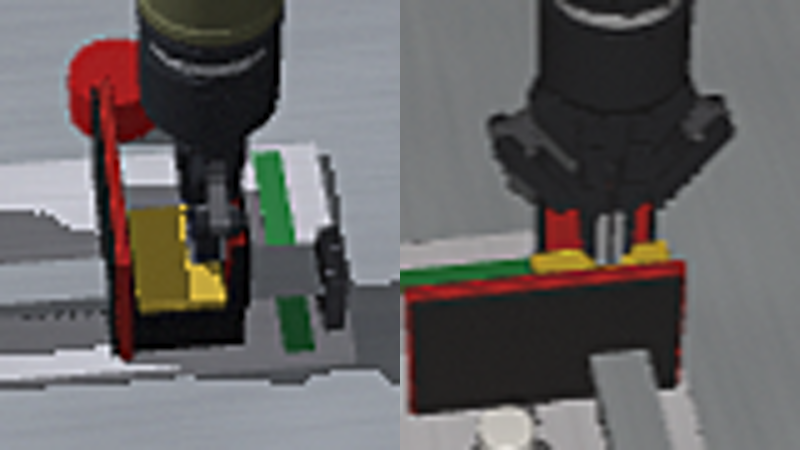

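Call:
{"fn": "drive_tool", "kwargs": {
  "rows": [
    [0,0,0,0.5,0,0.05,-1],
    [0,0,0,1.0,0,0.05,-1],
    [0,0,0,1.5,0,0.05,-1],
    [0,0,0,2.0,0,0.05,-1],
    [0,0,0,2.5,0,0.05,-1]
  ]
}}

```text
time: 11.8
eef_pos: [0.5785, 0.049, 0.0435]
ee_rot: [-3.141, -0.002, 1.551]
force: [-0.1, -1.7, 5.7]
grip_width: -0.0006
```

```bash
python3 jaw.py
```

```text
x 0.5397 0.6161 y -0.0988 -0.0489
x 0.5414 0.6187 y 0.0056 0.0556
[0.5785 0.0499 0.0435] [-1.  -0.1  6.2] 11.85
```

Call:
{"fn": "drive_tool", "kwargs": {
  "rows": [
    [0,0,0,0.4,0,0.08,-1],
    [0,0,0,0.8,0,0.08,-1],
    [0,0,0,1.2,0,0.08,-1],
    [0,0,0,1.2,0,0.08,-1]
  ]
}}

```text
time: 12.25
eef_pos: [0.5788, 0.0626, 0.0435]
ee_rot: [-3.142, -0.003, 1.552]
force: [-2.2, 0.2, 7.2]
grip_width: 0.0
```

```bash
python3 jaw.py; python3 look.py pics/l6.png
```

```text
x 0.5397 0.6161 y -0.0988 -0.0489
x 0.5419 0.6196 y 0.0191 0.069
[0.5788 0.0626 0.0435] [-1.3  0.   7.7] 12.3
[0.5788 0.0626 0.0435] [-3.141 -0.004  1.551] [-1.8  1.6  7. ] 12.4
```

View pics/l6.png

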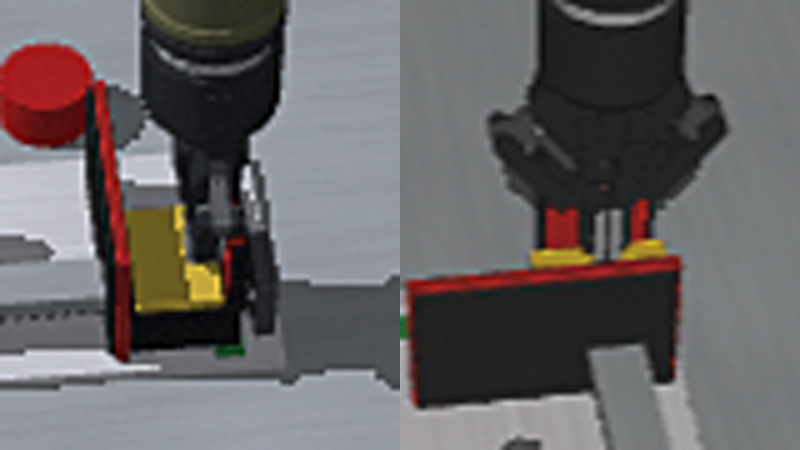

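Call:
{"fn": "drive_tool", "kwargs": {
  "rows": [
    [0,0,0,0.2,0,0.06,-1],
    [0,0,0,0.4,0,0.06,-1],
    [0,0,0,0.4,0,0.06,-1]
  ]
}}

```text
time: 12.7
eef_pos: [0.5789, 0.065, 0.0435]
ee_rot: [3.141, -0.001, 1.552]
force: [-2.1, -7.1, 7.9]
grip_width: 0.0002
```

Call:
{"fn": "drive_tool", "kwargs": {
  "rows": [
    [0,0,0,0.2,0,0.05,-1],
    [0,0,0,0.25,0,0.05,-1],
    [0,0,0,0.25,0,0.05,-1]
  ]
}}

```text
time: 13.0
eef_pos: [0.5789, 0.0649, 0.0435]
ee_rot: [3.141, 0.003, 1.553]
force: [-1.4, -10.7, 7.0]
grip_width: 0.0002
```

```bash
python3 jaw.py
```

```text
x 0.5397 0.6161 y -0.0988 -0.0489
x 0.5422 0.6187 y 0.0219 0.0718
[0.5789 0.0648 0.0436] [ -2.  -10.1   7. ] 13.05
```

Call:
{"fn": "drive_tool", "kwargs": {
  "rows": [
    [0,0,0,0.1,0,-0.5,-1],
    [0,0,0,0.1,0,-1.2,-1],
    [0,0,0,0,0,-1.4,-1],
    [0,0,0,-0.7,0,-1.6,-1],
    [0,0,0,-1.3,0,-1.8,-1]
  ]
}}

```text
time: 13.55
eef_pos: [0.5785, 0.0521, 0.0616]
ee_rot: [3.141, 0.002, 1.553]
force: [-0.4, -0.5, -0.2]
grip_width: -0.0004
```

Call:
{"fn": "drive_tool", "kwargs": {
  "rows": [
    [0,0,0,0,0,-2,-1],
    [0,0,0,0,0,-5,-1],
    [0,0,0,0,0,-9,-1],
    [0,0,0,0,0,-13,-1],
    [0,0,0,0,0,-17,-1]
  ]
}}

```text
time: 14.05
eef_pos: [0.5781, 0.0526, 0.233]
ee_rot: [-3.141, 0.002, 1.553]
force: [-0.3, -0.2, -0.1]
grip_width: 0.0001
```

Call:
{"fn": "drive_tool", "kwargs": {
  "rows": [
    [0,0,0,4,0,-1,-1],
    [0,0,0,8,0,-1,-1],
    [0,0,0,12,0,-1,-1],
    [0,0,0,15,0,-1,-1],
    [0,0,0,15,0,-1,-1]
  ]
}}

```text
time: 14.55
eef_pos: [0.5804, 0.2066, 0.2426]
ee_rot: [-3.141, -0.001, 1.558]
force: [0.5, -1.2, 0.6]
grip_width: -0.0001
```

```bash
python3 - <<'E'
from rig import *
from h import *
for n in("scene","side"):
    c=capture(n);cv2.imwrite(f"pics/{n}9.png",c["image"][:,:,::-1])
    if n=="scene":
        z=cv2.resize(c["image"][170:270,205:385,::-1],None,fx=4.4,fy=4.4,interpolation=cv2.INTER_CUBIC);cv2.imwrite("pics/sc9z.png",z)
E
sed -i 's/(c1,.062)/(c1,.072)/' jaw.py; python3 jaw.py
```

```text
x 0.5397 0.6161 y -0.0988 -0.0489
x 0.5413 0.6188 y 0.0216 0.0726
[0.5804 0.2021 0.2425] [-0.1 -0.5  0. ] 14.7
```

View pics/sc9z.png

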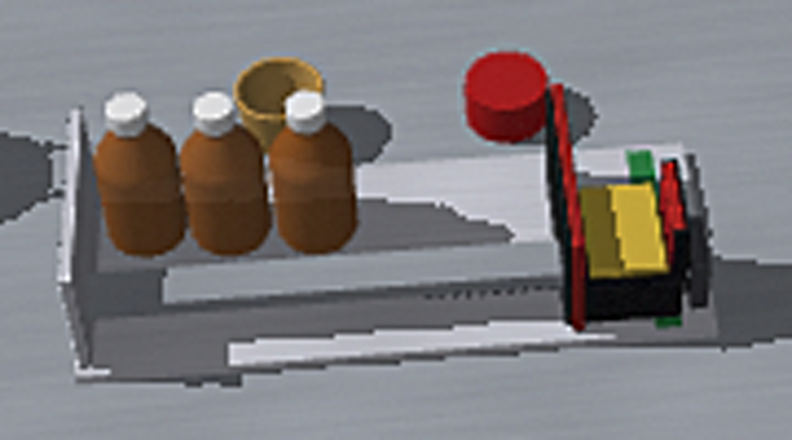

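View pics/side9.png

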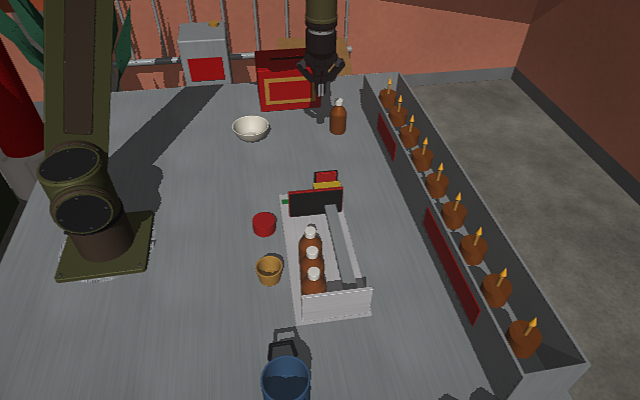

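```bash
python3 -c "
from rig import *
print(finish_job())"
```

```text
the job is handed in; nothing more can be done
None
```

The jaw is back at its stop at the green end, the bottles are free, and I handed the job in at about 14.7 s.

**What I did:** I pressed the yellow release with the shut fingertips at about 7 N and pushed the jaw back. I then lifted straight off and moved clear.

**Last checks:**
- **Stop:** the tool stopped advancing at y ≈ 0.065 while the push force rose to about 10 N. The camera shows about 121 mm of jaw travel, and the jaw stayed put after I lifted off.
- **Release and tool:** the button popped back up, and the tool showed no contact force after it was clear.
- **Bottles and other items:** in the last pictures the three bottles, tin, cup, bowl and spare bottle stand where they started.

**What didn't go as described:**
- **Two presses:** on the first press, friction on the button carried the jaw the first 15 mm before the finger reached the red tab. I let the release up, set the finger against the tab (the jaw moved under 2 mm, within its play), pressed again and pushed the rest by the tab. So the release was not held down in one unbroken press.
- **Fingertip position:** the fingertips met the button with the reported TCP about 19 mm below it, not 19 mm above as the description implies. I found the contact by force and pictures instead.
- **Press force:** readings ranged from 4.6 to 8.5 N, including one of 4.6 N at the start of the second press. I pressed further before pushing, and during the push they stayed at 5.5 N or more.

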